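# Return the sharpened drill to the drill caddy and lift the caddy to carry it

### The arm

A 7-joint arm with a two-finger parallel gripper is mounted at the origin on the work surface. World frame = base frame: x ahead of the robot, y to its left, z up, the work surface at z = 0. Lengths are in m, angles in rad, forces in N, time in s.
With the tool pointing down it reaches from about 0.425 to 0.875 m from the base axis. Payload 4.7 kg.
Tool frame: the origin (TCP) lies midway between the tips of the shut fingers; the grasp point (between the pads) lies 19 mm behind it; z points along the fingers, y is the direction in which the jaws open and shut (so a half turn about z gives the same grasp; the last joint's range is limited). The gripper opens to 85 mm and grips with 20 to 120 N. Pads are 22 mm wide; open, the fingers measure 114 mm over their backs; the gripper's body (76 mm by 85 mm) begins 54 mm behind the grasp point. The pads swing forward as they close: fully open they stand 13 mm farther back than shut.
Start: joints at [1.213, 0.321, -0.07, 1.45, 0.023, 1.371, -0.057], TCP at [0.236, -0.606, 0.211] pointing down, gripper open.
Joint ranges: [-2.86, 2.86], [-0.3, 2.09], [-1.38, 1.24], [0.06, 2.45], [-1.56, 4.7], [0.09, 2.05], [-2.69, 2.69]. Speed limits (rad/s): [2.57, 2.57, 3.14, 3.14, 3.14, 3.14, 3.14].

### API

Orientations are given as [roll, pitch, yaw] about the fixed x, y, z axes, in that order (R = Rz(yaw) Ry(pitch) Rx(roll)).
In Python, from workcell import env gives the robot as it stands.
- The arm moves only by the tool step_arm, never from a script. Its argument "motion" is text: rows parted by semicolons, each of 5 numbers parted by spaces: the shift along the tool's x, y, z in mm, then the turn about the tool's z in degrees, then the closure, from -1 (fully open) to 1 (shut). A call has exactly 5 rows; each row shifts and turns the pose as measured when the row begins, along the tool's axes as they then stand; what a row does not reach is not made up. A row lasts 1/10 s, in which the tool goes at most 50 mm and 8.59 degrees, less where a joint would pass 70% of its speed; a pose out of reach is approached as far as the arm can. A call is refused whole if a number of a shift passes 50 or a number of a turn 8.59, either way. A call with a gripper value outside its range is refused whole. The fingers move at their own pace and stop on an object; the grip force is fixed at half the most. Time passes only in rows, so rows that do not move let the fingers close, or fill a call up. It gives the time, the measured TCP pose, the force and the opening at its end, in the units of the state.
- env.observe(): the state, without advancing time (a new reading comes with each control period).
- env.capture(name): name is "scene" or "top" or "wrist"; returns a dict with "color" (400x640x3 uint8, red, green, blue), "z_map" (400x640 float32, m along the optical axis (not along the pixel's ray), 0 where there is no reading), "fx", "fy", "cx", "cy" (pixels), "world_from_camera" (4x4, takes a point from camera to world coordinates). Camera axes: x right, y up, looking along -z (the intrinsics and any distortion apply to the point x, -y, -z); pixel columns grow to the right and rows downward; lengths in m; the calibration is good to about 2 mm. A picture is of the moment at which its call begins.
- env.hand_in(): hands the job in, once; it reports no verdict.
The state is a dict: "clock": time; "qpos": joint angles; "joint_vel": joint speeds; "effort": joint torques, N m; "tool_pos": TCP position; "tool_rot": TCP orientation; "force": force on the tool from outside, world axes, zero at the start; "torque": the same for the moment, N m; "grip_width": finger opening in m.
Only numpy, scipy, OpenCV 4.12 (cv2) and the standard library are available. Lean on these libraries where they do the work, as an engineer would, in place of code of your own. Each camera call takes 0.05 s, during which the arm holds its last target. There are 200 camera calls.

### The job

The freshly sharpened 10 mm twist drill is standing in the round steel bench block: put it point down, fully home, in the one empty hole of the wooden drill caddy. Then take the caddy by the cross grip of its T-handle, lift it straight up until its underside is about 10 cm above the bench, and finish while still holding it there, level and steady, ready to be carried away. Every drill must stay in its hole, and everything else on the bench stays where it is.

Things in the scene. Friction and masses are not known exactly. Their poses are not given: they have to be found in the camera images.
- caddy: Loose caddy: pale pine block 100 (x) x 220 (y) x 45 (z) mm, dark T-handle in the middle; 0.7 kg loaded. Origin: centre of the underside, z up. Stands on the bench (z = 0) at any yaw, left or right. Four blind holes 35 mm deep, 2 mm wider than their drills, centred at (x, y) mm: 10 mm drill (28, 85), the empty one; 8 mm (-28, 85); 12 mm (-28, -85); 6 mm (28, -85).
- slot (a point): Centre of the mouth of the empty hole (12 mm wide, rim bevelled by 2 mm, a flat dark steel ring round it), level with the top of the block, 45 mm above the caddy's underside. Axes as the caddy's.
- slot_floor (a point): Centre of the floor of the empty hole, 35 mm straight below the mouth; the point of the 10 mm drill comes to rest here. Axes as the caddy's.
- handle (a point): Middle of the T-handle's cross grip, 140 mm above the caddy's underside: a rounded bar 24 mm wide (caddy x), 100 mm long (caddy y), 22 mm high, on a round post 22 mm thick rising from the centre of the block. With all drills in place the centre of mass is within a few mm of the post. Axes as the caddy's.
- drill10: The steel twist drill to put away: 10 mm thick, 133 mm long, 60 g, loose. Origin at its point, z up along it. Lower 87 mm fluted, upper 46 mm plain shank. It starts point down in the bench block, point 6 mm and shank end about 139 mm above the bench, leaning a degree or two at most.
- bench_block: Round steel bench block, 76 mm across, 36 mm high, 1.2 kg, loose, with a 12 mm hole 30 mm deep in the middle of its top that holds the 10 mm drill. Origin: centre of its underside. Smaller dark dots on top are other holes. It stands on the other side of the bench's middle from the caddy.
- drill8: Twist drill 8 mm thick, 117 mm long, 35 g, standing loose in the caddy. Origin at its point (10 mm above the caddy's underside), z up along it.
- drill12: Twist drill 12 mm thick, 151 mm long, 90 g, standing loose in the caddy; its end is 161 mm above the caddy's underside. Origin at its point, z up along it.
- drill6: Twist drill 6 mm thick, 93 mm long, 18 g, standing loose in the caddy. Origin at its point, z up along it.
- oil_bottle: Orange plastic oil bottle with a black cap, 52 mm across, 150 mm high, standing loose. Origin: centre of its underside.
- screw_tin: Open round tin of brass screws, 72 mm across, 50 mm high, standing loose. Origin: centre of its underside.
- screwdriver: Screwdriver lying loose on the bench. Origin under its middle; x along it towards the tip.
- sanding_block: Cork sanding block 112 x 62 x 38 mm lying loose on the bench. Origin: centre of its underside.
Things that resemble listed ones, but are neither listed nor needed, are in the scene too. There is more than one size of the screwdriver; the job needs the larger.

How it is judged:
By the outcome, as a careful person would: the job done as asked, in the order asked, and still so for the second after the job is handed in, while the arm keeps its last pose, push and grip.
It also fails if it takes over 64 s, if anything falls off the work surface, if the arm or the gripper's body presses on something with over 40 N, if the wrist force passes 120 N, or if a joint passes its speed limit or range.

## Working session

There is one attempt and no reset: what is moved stays moved. The work goes in short steps, Python scripts to look and compute and a tool call to move; the robot and the scene stay as the last step left them, time stands still between calls to the robot, and variables do not carry over. Pictures are saved under pics/ and viewed, about 8 in all and at most 12, crops included, and the job is handed in when it is done.

Besides the shell and the picture viewer there is one more tool, called after "Request:" as name(argument=value, ...) on one line, values as JSON. step_arm: Moves the arm, as the interface text tells. Its arguments: {"type":"object","properties":{"motion":{"type":"string"}},"required":["motion"]}

```bash
mkdir -p pics; ls; cat > h.py <<'E'
import numpy as np, cv2
from workcell import env
def cap(n,tag):
    c=env.capture(n); np.savez(f'pics/{tag}.npz',**{k:np.array(v) for k,v in c.items()})
    cv2.imwrite(f'pics/{tag}.png',c['color'][:,:,::-1]); return c
def load(tag): return dict(np.load(f'pics/{tag}.npz'))
def cloud(c):
    z=c['z_map']; v,u=np.mgrid[:z.shape[0],:z.shape[1]]
    p=np.stack([(u-c['cx'])/c['fx']*z,-(v-c['cy'])/c['fy']*z,-z],-1)
    T=c['world_from_camera']; return p@T[:3,:3].T+T[:3,3]
def atz(c,u,v,h):
    d=np.array([(u-c['cx'])/c['fx'],-(v-c['cy'])/c['fy'],-1]); T=c['world_from_camera']
    d=T[:3,:3]@d; o=T[:3,3]; return o+d*(h-o[2])/d[2]
def proj(c,p):
    T=c['world_from_camera']; q=T[:3,:3].T@(np.array(p)-T[:3,3])
    return c['cx']+c['fx']*q[0]/-q[2], c['cy']-c['fy']*q[1]/-q[2]
E
python3 - <<'E'
from h import *
a=cap('scene','s0');b=cap('top','t0')
for c in (a,b): print(c['fx'],c['cx'],c['cy'],c['world_from_camera'].round(3).tolist(),[k for k in c])
cv2.imwrite('pics/both.png',cv2.resize(np.vstack([a['color'],b['color']])[:,:,::-1],None,fx=.75,fy=.75))
print(env.observe())
E
```

```text
pics
378.92503350891576 315.3509044300717 197.70121539897121 [[0.854, -0.37, 0.366, 0.947], [0.52, 0.632, -0.575, -0.59], [-0.019, 0.681, 0.732, 0.848], [0.0, 0.0, 0.0, 1.0]] ['color', 'z_map', 'fx', 'fy', 'cx', 'cy', 'world_from_camera']
520.0864976452359 316.71637322162445 210.5407103908846 [[-0.007, 0.989, -0.149, 0.317], [-1.0, -0.007, 0.002, -0.015], [0.001, 0.149, 0.989, 1.834], [0.0, 0.0, 0.0, 1.0]] ['color', 'z_map', 'fx', 'fy', 'cx', 'cy', 'world_from_camera']
{'clock': 0.1, 'qpos': array([ 1.21312571,  0.32176122, -0.07007848,  1.45157683,  0.02260309,
        1.37079773, -0.05688387]), 'joint_vel': array([-0.00071815, -0.00106878, -0.00072832, -0.00322835,  0.00039686,
       -0.0014911 ,  0.0001349 ]), 'effort': array([-9.78889730e-04, -4.94878757e+01, -3.84268379e-01, -3.15210700e+01,
        1.30507979e-02,  7.38799368e-03, -5.07811137e-06]), 'tool_pos': array([ 0.2358799 , -0.60512444,  0.21001288]), 'tool_rot': array([-3.13983905e+00,  9.92513796e-05,  3.71809914e-01]), 'force': array([0.95350299, 0.2451503 , 0.15765583]), 'torque': array([0.01037874, 0.05987931, 0.01791303]), 'grip_width': 0.08561850912022109}
```

View pics/t0.png

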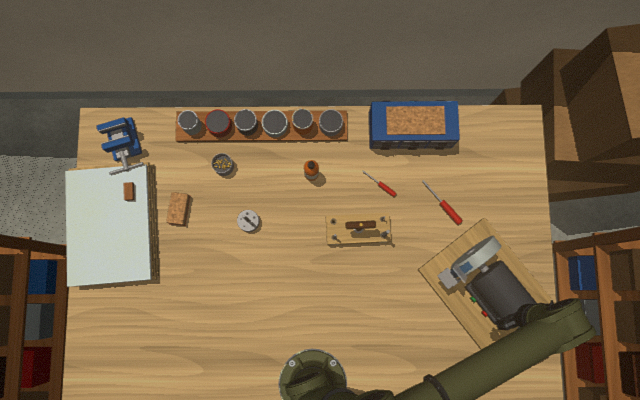

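View pics/s0.png

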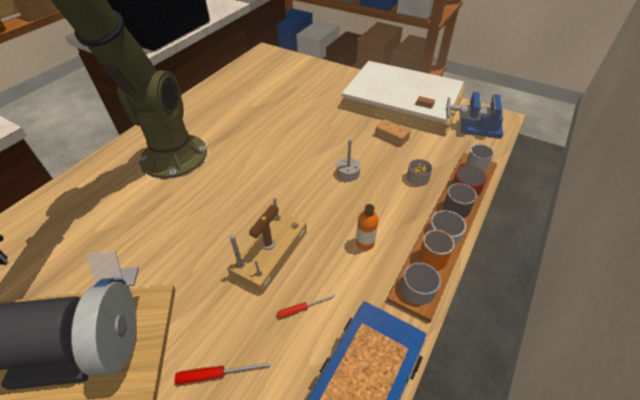

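Top view: the caddy is at (358,230) with its long side along world y. The bench block with the drill is at (248,221), the oil bottle at (311,170), and two screwdrivers at (380,184) and (442,203), neither in the way. Next come enlarged crops of the caddy and bench block in both views.

```bash
python3 - <<'E'
from h import *
a=load('s0')['color'];b=load('t0')['color']
def cr(i,u,v,w,h,W,H): return cv2.resize(i[v:v+h,u:u+w],(W,H),interpolation=cv2.INTER_CUBIC)
# scale: top caddy x5 ; block x5; scene caddy x4
o=np.hstack([cr(b,318,200,80,60,400,300),cr(b,218,190,80,60,400,300)])
o2=np.hstack([cr(a,220,190,100,100,300,300),cr(a,322,130,50,60,250,300),np.zeros((300,250,3),np.uint8)])
cv2.imwrite('pics/crops.png',np.vstack([o,o2])[:,:,::-1])
for t in 'ts':
    c=load(t+'0'); P=cloud(c)
    m=(P[...,2]>.04)&(P[...,2]<.05)&(abs(P[...,1]+.1)<.2)&(P[...,0]>.3)&(P[...,0]<.75)
    q=P[m]; print(t,len(q)); 
    if len(q)>30:
        r=cv2.minAreaRect(q[:,:2].astype(np.float32)); print(r)
    m=(P[...,2]>.12)&(P[...,2]<.17)&(P[...,0]>.3)&(P[...,0]<.75)&(abs(P[...,1])<.4)
    n,l,s,ce=cv2.connectedComponentsWithStats(m.astype(np.uint8))
    for i in range(1,n):
        if s[i,4]>2: print(ce[i].round(1),s[i,4],P[l==i].mean(0).round(3),P[l==i][:,2].max().round(3))
    m=(P[...,2]>.03)&(P[...,2]<.04)&(P[...,0]>.3)&(P[...,0]<.75)&(P[...,1]>.1)&(P[...,1]<.3)
    print('block',(P[m].min(0)+P[m].max(0))/2,np.ptp(P[m],axis=0))
E
```

```text
t 1133
((0.5936726331710815, -0.12732207775115967), (0.2408970445394516, 0.2808611989021301), 2.542635679244995)
[310.9 165.6] 83 [ 0.725 -0.     0.137] 0.159
[243.7 216.3] 12 [0.556 0.223 0.133] 0.143
[360.1 224.4] 228 [ 0.524 -0.159  0.15 ] 0.164
[386.7 231.5] 15 [ 0.5   -0.245  0.156] 0.167
[334.5 234.5] 4 [ 0.494 -0.076  0.129] 0.137
block [0.6354953  0.24223792 0.03500085] [0.22877367 0.11196441 0.00991247]
s 2321
((0.6158201098442078, -0.1493321657180786), (0.3035806119441986, 0.22907038033008575), 8.203421592712402)
[349.6 141.8] 21 [0.558 0.22  0.13 ] 0.14
[274.  198.5] 10 [ 0.494 -0.079  0.125] 0.131
[263.7 221.1] 430 [ 0.53  -0.167  0.147] 0.155
[368.7 212. ] 167 [ 0.73  -0.006  0.137] 0.154
[233.3 240.9] 73 [ 0.503 -0.25   0.145] 0.163
block [0.63490005 0.24118055 0.03507359] [0.22866519 0.1166532  0.00958478]
```

View pics/crops.png

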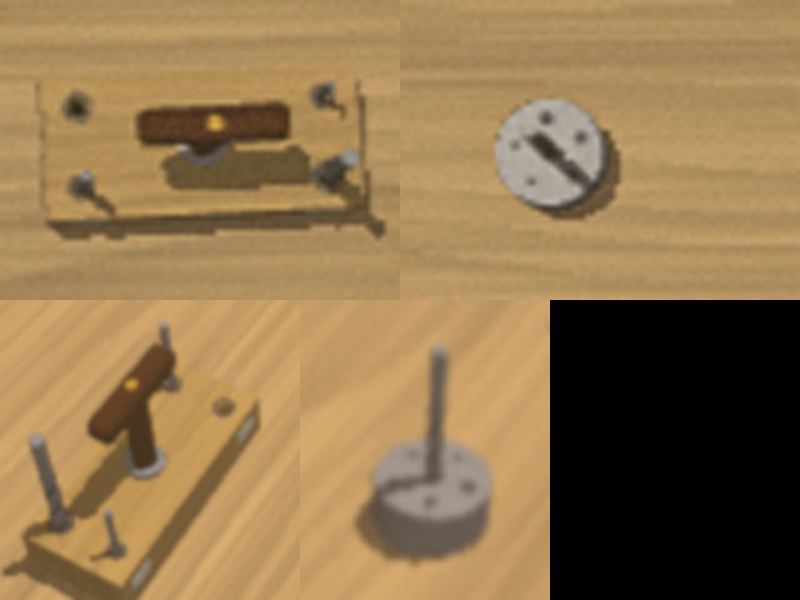

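The one empty hole is the far-left one, at top px (333.4, 221.2). The other three holes hold the 8, 12 and 6 mm drills. I'll raise the arm and swing it round to the caddy for a wrist view.

Request:
step_arm(motion="0 0 -45 0 -1; 0 0 -45 0 -1; 0 0 -45 0 -1; 45 0 -20 -4 -1; 45 0 0 -4 -1")

```text
clock: 0.6
tool_pos: [0.3106, -0.572, 0.3646]
tool_rot: [-3.129, 0.003, 0.499]
force: [0.7, 0.4, -0.7]
grip_width: 0.0856
```

Request:
step_arm(motion="45 0 0 -4 -1; 45 0 0 -4 -1; 45 0 0 -4 -1; 45 0 0 -4 -1; 45 0 0 -4 -1")

```text
clock: 1.1
tool_pos: [0.495, -0.435, 0.3624]
tool_rot: [-3.127, -0.0, 0.858]
force: [-0.0, -1.3, -0.1]
grip_width: 0.0851
```

Request:
step_arm(motion="45 0 0 -4 -1; 45 0 0 -4 -1; 45 0 0 -4 -1; 45 0 0 -4 -1; 45 0 0 -4 -1")

```text
clock: 1.6
tool_pos: [0.62, -0.2389, 0.3582]
tool_rot: [-3.122, -0.007, 1.221]
force: [-0.5, 0.1, -0.3]
grip_width: 0.0854
```

Request:
step_arm(motion="12 -30 0 -5 -1; 12 -30 0 -5 -1; 15 -30 0 -5 -1; 15 -30 0 -5 -1; 0 0 0 0 -1")

```text
clock: 2.1
tool_pos: [0.5132, -0.1458, 0.3548]
tool_rot: [-3.118, -0.023, 1.606]
force: [-0.2, -1.4, 0.2]
grip_width: 0.0854
```

```bash
python3 - <<'E'
from h import *
c=cap('wrist','w1'); s=env.observe(); print(s['tool_pos'],s['tool_rot']); print(c['fx'],c['cx'],c['cy'],c['world_from_camera'].round(4).tolist())
T=c['world_from_camera']; print(proj(c,(.52,-.16,.15)),proj(c,(.55,-.075,.045)),proj(c,(.557,.221,.139)))
E
```

```text
[ 0.51444806 -0.14724532  0.35450773] [-3.11924873 -0.02284732  1.60276462]
350.36752678065915 314.1304519445113 198.81045224850425 [[0.9991, -0.0401, 0.0125, 0.5138], [0.0351, 0.9605, 0.276, -0.0737], [-0.0231, -0.2754, 0.9611, 0.5195], [0.0, 0.0, 0.0, 1.0]]
(np.float64(324.97610230353166), np.float64(181.63507392240828)) (np.float64(350.3339911759191), np.float64(100.5024711330497)) (np.float64(391.09092015696353), np.float64(-277.8479264434446))
```

View pics/w1.png

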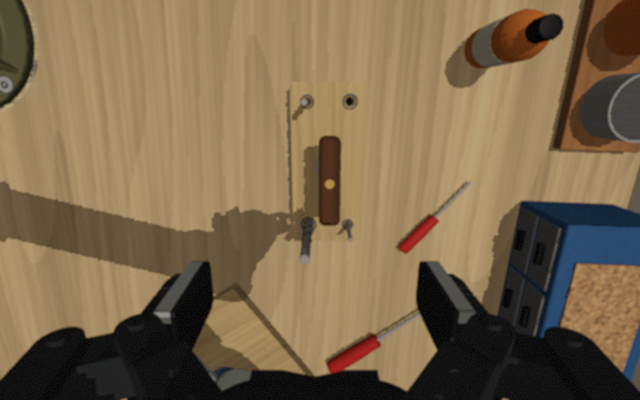

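The wrist view shows the caddy with the empty hole at (350,101), the 8 mm drill at (305,101), the handle at (330,180), and the 12 mm and 6 mm drills at (305,240) and (349,230). The tool has tilted slightly, so I'll check whether it drifts at rest and measure the caddy.

Request:
step_arm(motion="0 0 0 0 -1; 0 0 0 0 -1; 0 0 0 0 -1; 0 0 0 0 -1; 0 0 0 0 -1")

```text
clock: 2.65
tool_pos: [0.5164, -0.1503, 0.3528]
tool_rot: [-3.118, -0.025, 1.597]
force: [0.0, -0.4, 1.3]
grip_width: 0.0858
```

```bash
python3 - <<'E'
from h import *
s=env.observe(); print(s['tool_pos'],s['tool_rot'])
c=load('w1'); P=cloud(c)
m=(P[...,2]>.042)&(P[...,2]<.048)
n,l,st,ce=cv2.connectedComponentsWithStats(m.astype(np.uint8),connectivity=4)
i=l[150,345] or l[110,330]; q=P[l==i]; print(len(q),q[:,2].mean(),cv2.minAreaRect(q[:,:2].astype(np.float32)))
m=(P[...,2]>.14)&(P[...,2]<.16); n,l,st,ce=cv2.connectedComponentsWithStats(m.astype(np.uint8)); i=l[165,329]; q=P[l==i]
print(len(q),q.max(0),cv2.minAreaRect(q[:,:2].astype(np.float32)))
cr=cv2.resize(c['color'][75:255,280:380],None,fx=4,fy=4,interpolation=cv2.INTER_CUBIC)[:600]
t=load('t0');tc=cv2.resize(t['color'][210:230,320:350],None,fx=12,fy=12,interpolation=cv2.INTER_CUBIC)
o=np.zeros((600,780,3),np.uint8);o[:,:400]=cr;o[:240,410:770]=tc
sc=load('s0');k=cv2.resize(sc['color'][215:240,280:310],None,fx=12,fy=12,interpolation=cv2.INTER_CUBIC);o[260:560,410:770]=k
cv2.imwrite('pics/w1c.png',o[:,:,::-1])
E
```

```text
[ 0.51642043 -0.15028661  0.35278206] [-3.11809096 -0.02455265  1.5974093 ]
9243 0.04504701107835841 ((0.5252269506454468, -0.161752849817276), (0.10021066665649414, 0.22039808332920074), 2.3907482624053955)
1925 [ 0.5385599  -0.11125722  0.15366802] ((0.5253549218177795, -0.1614423394203186), (0.023635871708393097, 0.10010737180709839), 2.252216100692749)
```

View pics/w1c.png

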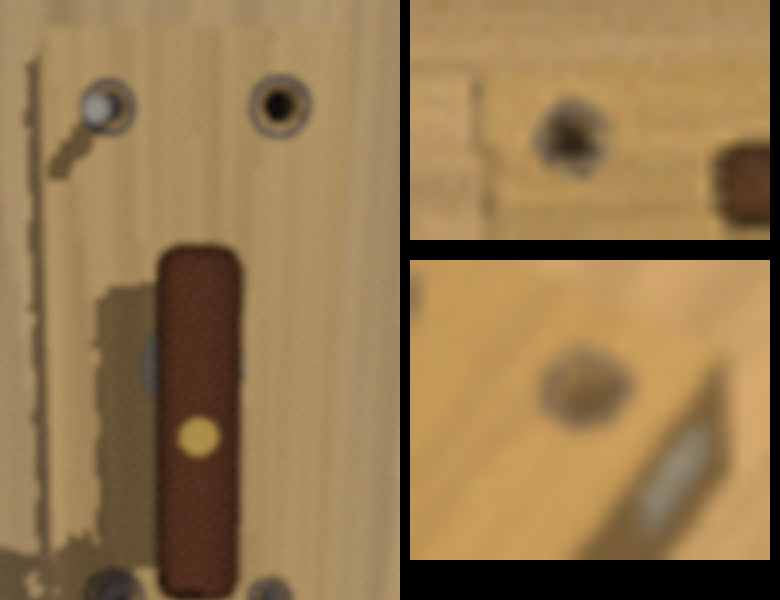

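Request:
step_arm(motion="40 4 0 0 -1; 40 4 0 0 -1; 40 4 0 0 -1; 40 4 0 -0.5 -1; 40 4 0 -0.5 -1")

```text
clock: 3.15
tool_pos: [0.5335, 0.0462, 0.3551]
tool_rot: [-3.116, -0.024, 1.596]
force: [0.6, -0.9, 0.6]
grip_width: 0.0851
```

Request:
step_arm(motion="40 4 -2 -0.5 -1; 40 4 -2 -0.5 -1; 30 4 -2 -0.5 -1; 0 0 -2 0 -1; 0 0 -1 0 -1")

```text
clock: 3.65
tool_pos: [0.5412, 0.168, 0.3666]
tool_rot: [-3.116, -0.03, 1.633]
force: [0.6, -0.7, 0.3]
grip_width: 0.0851
```

```bash
cat >> h.py <<'E'
def st():
    s=env.observe(); from scipy.spatial.transform import Rotation as R
    r=R.from_euler('xyz',s['tool_rot']).as_matrix()
    print('t',s['clock'],'pos',s['tool_pos'].round(4),'rot',s['tool_rot'].round(4),'zlean',r[:,2].round(4),'F',s['force'].round(1),'w',round(float(s['grip_width']),4))
    return s['tool_pos'],r
def rel(p):  # world target -> tool-axes mm
    t,r=st(); print('tool-axes delta mm',(r.T@(np.array(p)-t)*1000).round(1))
E
python3 - <<'E'
from h import *
st(); c=cap('wrist','w2'); st(); P=cloud(c)
m=(P[...,2]>.05)&(P[...,2]<.145)&(abs(P[...,0]-.557)<.03)&(abs(P[...,1]-.221)<.03)
q=P[m]; v,u=np.nonzero(m); print(len(q),u.min(),u.max(),v.min(),v.max(), q[:,2].max())
for z in np.arange(.05,.14,.015):
    k=q[(q[:,2]>=z)&(q[:,2]<z+.015)]
    if len(k): print(z.round(3),len(k),k.mean(0).round(4),k.min(0).round(4),k.max(0).round(4))
m=(P[...,2]>.033)&(P[...,2]<.039)&(abs(P[...,0]-.557)<.06)&(abs(P[...,1]-.221)<.06); q=P[m]
print(cv2.minEnclosingCircle(q[:,:2].astype(np.float32)),q[:,2].mean())
u0,v0=int(u.mean()),int(v.mean()); print(u0,v0)
cv2.imwrite('pics/w2c.png',cv2.resize(c['color'][max(v0-60,0):v0+60,u0-80:u0+80],None,fx=5,fy=5,interpolation=cv2.INTER_CUBIC)[:,:,::-1])
E
```

```text
t 3.65 pos [0.5412 0.168  0.3666] rot [-3.1161 -0.0297  1.6333] zlean [-0.0273  0.028  -0.9992] F [ 0.6 -0.7  0.3] w 0.0851
t 3.7 pos [0.541  0.1682 0.3667] rot [-3.1161 -0.0302  1.6332] zlean [-0.0273  0.0286 -0.9992] F [-0.3  1.6 -1. ] w 0.0855
96 331 341 110 121 0.14129880767358183
0.05 3 [0.5541 0.2271 0.0602] [0.5523 0.2259 0.0571] [0.5562 0.2285 0.064 ]
0.065 5 [0.5537 0.2244 0.0718] [0.5512 0.2209 0.0665] [0.5581 0.2279 0.0795]
0.08 14 [0.5544 0.225  0.0895] [0.5518 0.2196 0.0801] [0.5614 0.2278 0.0947]
0.095 2 [0.5541 0.2229 0.1005] [0.5533 0.2186 0.0957] [0.5548 0.2272 0.1053]
0.11 4 [0.5546 0.2266 0.1136] [0.5525 0.225  0.1105] [0.5568 0.2276 0.1171]
0.125 66 [0.5563 0.2231 0.1383] [0.5519 0.2185 0.1257] [0.5608 0.2274 0.14  ]
0.14 2 [0.5557 0.222  0.1413] [0.5551 0.222  0.1412] [0.5562 0.2221 0.1413]
((0.5567882657051086, 0.22283340990543365), 0.037990156561136246) 0.03593471840261157
336 115
```

View pics/w2c.png

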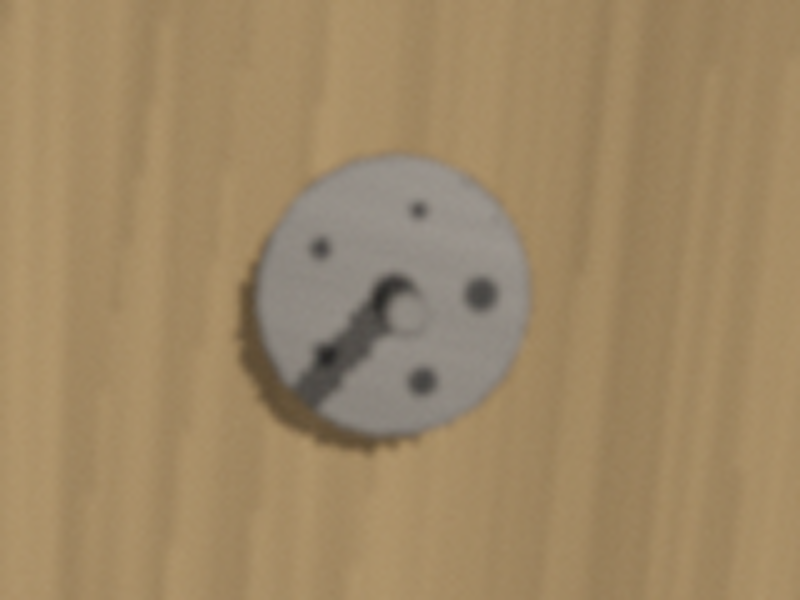

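Drill10's shank end is at (0.5563, 0.2230, 0.139), over the block centre at (0.5568, 0.2228), so it stands nearly upright. Crop px (403,307) for the drill and (393,295) for its hole. Approaching it now.

Request:
step_arm(motion="12 6 25 0 -1; 12 5 35 0 -1; 13 5 35 0 -1; 12 5 35 0 -1; 2 2 25 0 -1")

```text
clock: 4.2
tool_pos: [0.5643, 0.2164, 0.2122]
tool_rot: [-3.127, -0.027, 1.616]
force: [0.6, 0.0, -0.5]
grip_width: 0.085
```

```bash
python3 - <<'E'
from h import *
rel((.5558,.2235,.099))
E
```

```text
t 4.2 pos [0.5643 0.2164 0.2122] rot [-3.1271 -0.0272  1.6156] zlean [-0.0157  0.0265 -0.9995] F [ 0.6  0.  -0.5] w 0.085
tool-axes delta mm [  4.4  -6.6 113.5]
```

Request:
step_arm(motion="3 -5 30 0 -1; 1 -2 35 0 -1; 0 0 25 0 -1; 0 0 10 0 -1; 0 0 0 0 -1")

```text
clock: 4.7
tool_pos: [0.556, 0.2114, 0.1035]
tool_rot: [-3.12, -0.021, 1.601]
force: [-0.4, -0.2, 0.1]
grip_width: 0.0851
```

```bash
python3 - <<'E'
from h import *
rel((.5558,.2235,.099))
E
```

```text
t 4.7 pos [0.556  0.2114 0.1035] rot [-3.1202 -0.0212  1.6013] zlean [-0.0221  0.0206 -0.9995] F [-0.4 -0.2  0.1] w 0.0851
tool-axes delta mm [12.   0.3  4.8]
```

Request:
step_arm(motion="7 0 3 0 -1; 5 0 1 0 0; 2 0 0 0 0.6; 0 0 0 0 1; 0 0 0 0 1")

```text
clock: 5.2
tool_pos: [0.5594, 0.2268, 0.1049]
tool_rot: [-3.128, -0.023, 1.599]
force: [0.6, 0.7, -0.8]
grip_width: 0.0283
```

```bash
python3 - <<'E'
from h import *
rel((.5558,.2235,.099))
E
```

```text
t 5.2 pos [0.5594 0.2268 0.1049] rot [-3.1282 -0.0231  1.5988] zlean [-0.014   0.0227 -0.9996] F [ 0.6  0.7 -0.8] w 0.0283
tool-axes delta mm [-3.4 -3.7  5.8]
```

Request:
step_arm(motion="-2 -3 4 0 1; -1 -1 1 0 1; 0 0 0 0 1; 0 0 0 0 1; 0 0 0 0 1")

```text
clock: 5.7
tool_pos: [0.5564, 0.2241, 0.1013]
tool_rot: [-3.132, -0.024, 1.599]
force: [-0.1, 0.8, 0.7]
grip_width: 0.0069
```

```bash
python3 - <<'E'
from h import *
rel((.5558,.2235,.099))
E
```

```text
t 5.7 pos [0.5564 0.2241 0.1013] rot [-3.1318 -0.0239  1.5987] zlean [-0.0104  0.0236 -0.9997] F [-0.1  0.8  0.7] w 0.0069
tool-axes delta mm [-0.6 -0.6  2.3]
```

Request:
step_arm(motion="0 0 0 0 1; 0.2 0 -8 0 1; 0.3 0 -12 0 1; 0.3 0 -12 0 1; 0.3 0 -12 0 1")

```text
clock: 6.2
tool_pos: [0.5556, 0.2233, 0.1462]
tool_rot: [-3.128, -0.023, 1.599]
force: [0.8, 0.5, 0.2]
grip_width: 0.0069
```

```bash
python3 - <<'E'
from h import *
st(); c=cap('wrist','w3'); s=cap('scene','s3')
o=np.zeros((600,800,3),np.uint8)
o[:400,:640]=c['color']; o[300:600,500:800]=cv2.resize(s['color'][90:190,300:400],(300,300),interpolation=cv2.INTER_CUBIC)
cv2.imwrite('pics/w3c.png',o[:,:,::-1])
E
```

```text
t 6.2 pos [0.5556 0.2233 0.1462] rot [-3.1278 -0.023   1.5986] zlean [-0.0144  0.0226 -0.9996] F [0.8 0.5 0.2] w 0.0069
```

View pics/w3c.png

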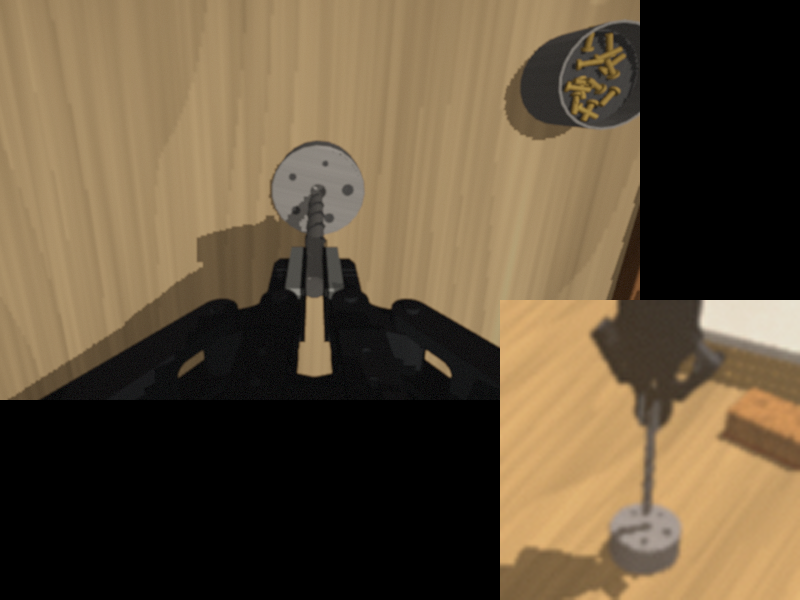

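The drill is held: shank at (315,270), with its point just clear of the block's hole, and the block hasn't moved. Carrying it to the caddy.

Request:
step_arm(motion="-5 0 -18 0 1; -30 -2 -8 0 1; -40 -2 -5 0 1; -40 -2 -4 0 1; -40 -2 -3 0 1")

```text
clock: 6.8
tool_pos: [0.5516, 0.0725, 0.1835]
tool_rot: [-3.131, -0.028, 1.614]
force: [1.0, -0.2, -0.9]
grip_width: 0.0071
```

Request:
step_arm(motion="-40 -2 -2 0 1; -40 -2 -2 0 1; -30 -2 -2 0 1; -15 0 -2 0 1; 0 0 -1 0 1")

```text
clock: 7.3
tool_pos: [0.5489, -0.0654, 0.1894]
tool_rot: [-3.129, -0.025, 1.604]
force: [-0.3, 0.0, -0.1]
grip_width: 0.0071
```

```bash
cat >> h.py <<'E'
def drill(c,tp,r):
    "fit held drill axis from depth, in tool frame"
    P=cloud(c); q=((P-tp)@r); 
    m=(c['z_map']>0)&(q[...,2]>5)&(q[...,2]<90)&(abs(q[...,0])<.015)&(abs(q[...,1])<.015) if 0 else (c['z_map']>0)&(q[...,2]>.005)&(q[...,2]<.093)&(abs(q[...,0])<.02)&(abs(q[...,1])<.02)
    k=q[m]; print('pts',len(k))
    for a in np.arange(.005,.1,.015):
        b=k[(k[:,2]>=a)&(k[:,2]<a+.015)]
        if len(b)>3: print(a.round(3),len(b),(b.mean(0)*1000).round(1),(b[:,:2].min(0)*1000).round(1),(b[:,:2].max(0)*1000).round(1))
E
python3 - <<'E'
from h import *
rel((.5498,-.0755,.17)); c=cap('wrist','w4'); tp,r=st(); drill(c,tp,r)
print('tool x,y',r[:,0],r[:,1]); T=c['world_from_camera']; print('cam in tool',r.T@(T[:3,3]-tp))
P=cloud(c); m=(P[...,2]>.042)&(P[...,2]<.048)&(abs(P[...,0]-.5253)<.08)&(abs(P[...,1]+.16)<.14)
print(cv2.minAreaRect(P[m][:,:2].astype(np.float32)))
print('hole expected px',proj(c,(.5498,-.0755,.045)))
o=np.zeros((600,800,3),np.uint8);u,v=315,190
o[:,:]=cv2.resize(c['color'][140:290,220:420],(800,600),interpolation=cv2.INTER_CUBIC)
cv2.imwrite('pics/w4c.png',o[:,:,::-1])
E
```

```text
t 7.3 pos [ 0.5489 -0.0654  0.1894] rot [-3.1293 -0.0247  1.6039] zlean [-0.0131  0.0243 -0.9996] F [-0.3  0.  -0.1] w 0.0071
tool-axes delta mm [-10.6   0.8  19.1]
t 7.35 pos [ 0.549  -0.0636  0.1895] rot [-3.1295 -0.0254  1.6059] zlean [-0.013   0.025  -0.9996] F [ 0.6 -0.4 -1.5] w 0.0071
pts 745
0.005 214 [-0.6 -0.7 12.2] [-6.1 -5.9] [1.3 5. ]
0.02 145 [-0.7  0.  27.6] [-5.4 -5.8] [1.3 5.7]
0.035 129 [-1.   0.  41.7] [-6.2 -5.8] [1.  5.1]
0.05 113 [-1.7 -0.5 57.5] [-6.2 -5.6] [-0.2  5.6]
0.065 83 [-2.1  0.2 73.1] [-6.3 -5.3] [0.5 5.5]
0.08 61 [-1.8  0.5 85.4] [-4.4 -4.6] [-0.2  5.1]
tool x,y [-0.03503829  0.99906253  0.02542398] [ 0.99930137  0.03535498 -0.01211567]
cam in tool [ 0.07420457 -0.00069427 -0.1628096 ]
((0.5250443816184998, -0.1615760624408722), (0.1003543883562088, 0.22097989916801453), 2.5673162937164307)
hole expected px (np.float64(317.4278497432342), np.float64(192.31826577067787))
```

View pics/w4c.png

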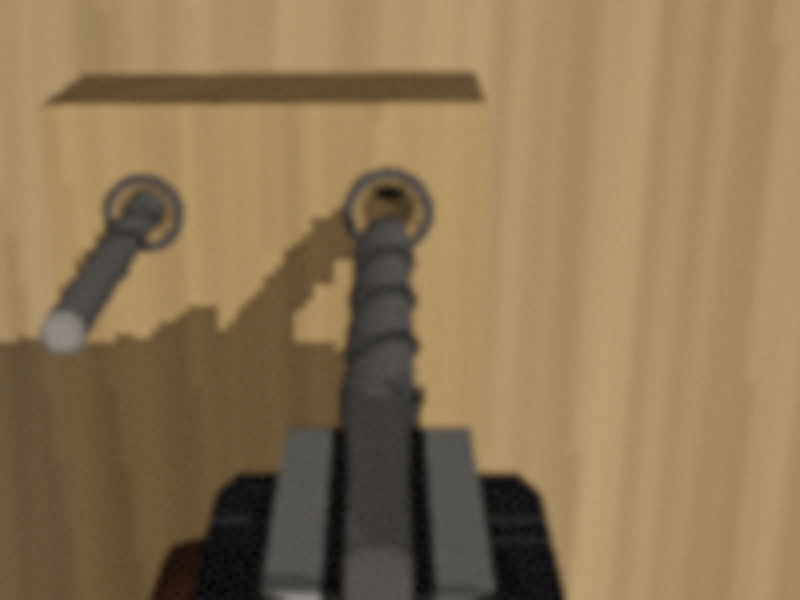

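The ring centre is at px (317.1,192.4), predicted (317.4,192.3). The drill is upright in the jaws with its point about 9 mm short of the hole in y. I'll shift and come down to just above the mouth, then recheck.

Request:
step_arm(motion="-4 1 8 0 1; -4 1 10 0 1; -2 0 8 0 1; 0 0 4 0 1; 0 0 0 0 1")

```text
clock: 7.85
tool_pos: [0.551, -0.0645, 0.1556]
tool_rot: [-3.128, -0.029, 1.618]
force: [-0.1, -0.0, -0.1]
grip_width: 0.0069
```

```bash
cat >> h.py <<'E'
def axis(c):
    "held drill axis in world at slices, by depth: front face -> centre; camera on +y side"
    P=cloud(c); tp=env.observe()['tool_pos']
    m=(abs(P[...,0]-tp[0])<.012)&(abs(P[...,1]-tp[1])<.02)&(c['z_map']>0)
    for z in np.arange(tp[2]-.08,tp[2]-.005,.015):
        k=P[m&(P[...,2]>=z)&(P[...,2]<z+.015)&(P[...,2]>.05)]
        if len(k)<8: continue
        f=lambda v:np.hypot(k[:,0]-v[0],k[:,1]-v[1])-.005
        from scipy.optimize import least_squares
        s=least_squares(f,[tp[0],tp[1]],loss='soft_l1',f_scale=.0005).x
        print('z',round(k[:,2].mean(),4),len(k),'axis xy',s.round(4))
E
python3 - <<'E'
from h import *
c4=load('w4'); print('w4 tip guess px (crop)',[(np.array(proj(c4,(.5478,-.0667,.094)))-(220,140))*4])
st(); c=cap('wrist','w5'); st(); axis(c)
print('hole px',proj(c,(.5498,-.0755,.045)))
cv2.imwrite('pics/w5c.png',cv2.resize(c['color'][140:290,220:420],(800,600),interpolation=cv2.INTER_CUBIC)[:,:,::-1])
E
```

```text
w4 tip guess px (crop) [array([380.17556694, 229.9157615 ])]
t 7.85 pos [ 0.551  -0.0645  0.1556] rot [-3.128  -0.0293  1.6176] zlean [-0.015   0.0287 -0.9995] F [-0.1 -0.  -0.1] w 0.0069
t 7.9 pos [ 0.5511 -0.0645  0.1559] rot [-3.1283 -0.0293  1.6176] zlean [-0.0146  0.0287 -0.9995] F [-0.6  0.5 -0.8] w 0.0066
z 0.083 84 axis xy [ 0.5506 -0.0663]
z 0.0985 114 axis xy [ 0.5505 -0.0664]
z 0.1141 125 axis xy [ 0.5506 -0.0665]
z 0.1282 147 axis xy [ 0.5508 -0.0665]
z 0.1437 210 axis xy [ 0.5507 -0.0667]
hole px (np.float64(314.6939552629908), np.float64(204.38649351020567))
```

View pics/w5c.png

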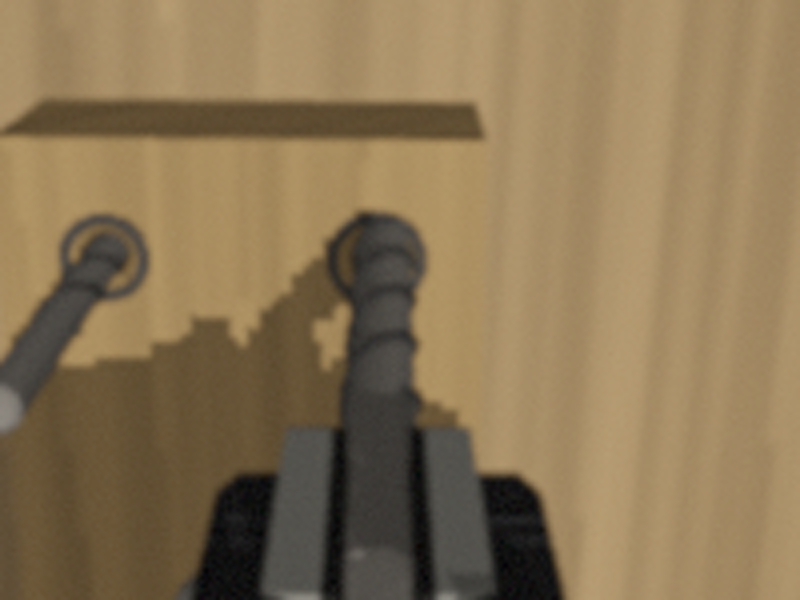

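```bash
python3 - <<'E'
from h import *
c=load('w5')
for u,v in [(105,256),(372,260),(376,259)]: print(atz(c,220+u/4-.4,140+v/4-.4,.045).round(4))
P=cloud(c); m=(P[...,2]>.042)&(P[...,2]<.048)&(abs(P[...,0]-.5253)<.08)&(abs(P[...,1]+.16)<.14)
print(cv2.minAreaRect(P[m][:,:2].astype(np.float32)))
# right & far edges
q=P[m]; 
for y in (-.06,-.065,-.07,-.1): 
    k=q[abs(q[:,1]-y)<.002]; print(y,k[:,0].min().round(4),k[:,0].max().round(4))
print(q[abs(q[:,0]-.52)<.004][:,1].max())
c=load('w1'); P=cloud(c); m=(P[...,2]>.042)&(P[...,2]<.048);q=P[m]
for y in (-.06,-.065,-.07,-.1): 
    k=q[(abs(q[:,1]-y)<.002)&(abs(q[:,0]-.525)<.08)]; print(y,k[:,0].min().round(4),k[:,0].max().round(4))
st()
E
```

```text
[ 0.4932 -0.0777  0.045 ]
[ 0.5481 -0.0758  0.045 ]
[ 0.5489 -0.0755  0.045 ]
((0.52412348985672, -0.14941108226776123), (0.10049556940793991, 0.19656485319137573), 2.282078742980957)
-0.06 0.4704 0.5704
-0.065 0.4713 0.5708
-0.07 0.4711 0.5711
-0.1 0.4718 0.5723
-0.05137226587406101
-0.06 0.471 0.5707
-0.065 0.4711 0.5709
-0.07 0.4713 0.5714
-0.1 0.473 0.5723
t 7.9 pos [ 0.5511 -0.0645  0.1559] rot [-3.1283 -0.0293  1.6176] zlean [-0.0146  0.0287 -0.9995] F [-0.6  0.5 -0.8] w 0.0066
```

Request:
step_arm(motion="-5 -1 0 0 1; -4 -1 0 0 1; 0 0 0 0 1; 0 0 0 0 1; 0 0 0 0 1")

```text
clock: 8.4
tool_pos: [0.5502, -0.0746, 0.1568]
tool_rot: [-3.13, -0.029, 1.617]
force: [0.2, 0.2, -0.8]
grip_width: 0.0065
```

```bash
python3 - <<'E'
from h import *
st(); c=cap('wrist','w6'); axis(c); st()
E
```

```text
t 8.4 pos [ 0.5502 -0.0746  0.1568] rot [-3.1303 -0.0286  1.6174] zlean [-0.0126  0.028  -0.9995] F [ 0.2  0.2 -0.8] w 0.0065
z 0.0838 85 axis xy [ 0.5499 -0.0764]
z 0.0994 114 axis xy [ 0.5498 -0.0766]
z 0.1153 130 axis xy [ 0.5498 -0.0766]
z 0.1294 145 axis xy [ 0.55   -0.0766]
z 0.1445 205 axis xy [ 0.5498 -0.0769]
t 8.45 pos [ 0.5502 -0.0745  0.1568] rot [-3.1304 -0.0286  1.6175] zlean [-0.0126  0.028  -0.9995] F [-0.2 -0.1 -0.7] w 0.0071
```

Request:
step_arm(motion="0 0 6 0 1; 0 0 6 0 1; 0 0 6 0 1; 0 0 5 0 1; 0 0 5 0 1")

```text
clock: 8.95
tool_pos: [0.55, -0.0733, 0.1268]
tool_rot: [-3.131, -0.029, 1.618]
force: [-0.2, -0.7, -0.2]
grip_width: 0.0067
```

```bash
python3 - <<'E'
from h import *
st(); c=cap('wrist','w7'); axis(c); st()
E
```

```text
t 8.95 pos [ 0.55   -0.0733  0.1268] rot [-3.1309 -0.0285  1.6179] zlean [-0.0121  0.028  -0.9995] F [-0.2 -0.7 -0.2] w 0.0067
z 0.0553 58 axis xy [ 0.5499 -0.0751]
z 0.0687 114 axis xy [ 0.5496 -0.0753]
z 0.0842 121 axis xy [ 0.5496 -0.0753]
z 0.0979 144 axis xy [ 0.5498 -0.0754]
z 0.1135 205 axis xy [ 0.5497 -0.0756]
t 9.0 pos [ 0.5493 -0.0733  0.1258] rot [-3.1293 -0.029   1.6179] zlean [-0.0137  0.0284 -0.9995] F [-1.8  0.4 -1.2] w 0.0067
```

Request:
step_arm(motion="-0.2 0 5 0 1; -0.2 0 5 0 1; -0.2 0 4 0 1; -0.1 0 3 0 1; 0 0 2 0 1")

```text
clock: 9.5
tool_pos: [0.5491, -0.0734, 0.1051]
tool_rot: [-3.129, -0.029, 1.618]
force: [-0.9, 0.1, 6.5]
grip_width: 0.007
```

```bash
python3 - <<'E'
from h import *
st()
E
```

```text
t 9.5 pos [ 0.5491 -0.0734  0.1051] rot [-3.1292 -0.0292  1.618 ] zlean [-0.0137  0.0285 -0.9995] F [-0.9  0.1  6.5] w 0.007
```

Contact on the floor at TCP z = 0.105, as predicted. Releasing partway, so the jaws stay clear of the 8 mm drill, then going straight up.

Request:
step_arm(motion="0 0 0 0 0.4; 0 0 0 0 0.4; 0 0 0 0 0.4; 0 0 0 0 0.4; 0 0 -3 0 0.4")

```text
clock: 10.0
tool_pos: [0.5495, -0.0735, 0.1085]
tool_rot: [-3.13, -0.029, 1.618]
force: [0.4, -0.6, -0.4]
grip_width: 0.0253
```

Request:
step_arm(motion="0.2 0 -8 0 0.4; 0.4 0 -14 0 0.4; 0.5 0 -18 0 0.4; 0.5 0 -18 0 0.4; 0.5 0 -18 0 0.4")

```text
clock: 10.5
tool_pos: [0.5497, -0.0733, 0.1894]
tool_rot: [-3.128, -0.03, 1.618]
force: [0.3, 0.1, 0.8]
grip_width: 0.0255
```

```bash
python3 - <<'E'
from h import *
st(); c=cap('wrist','w8'); st(); s=cap('scene','s8')
P=cloud(c); m=(P[...,2]>.042)&(P[...,2]<.048)&(abs(P[...,0]-.5253)<.08)&(abs(P[...,1]+.16)<.14)
print(cv2.minAreaRect(P[m][:,:2].astype(np.float32)))
m=(P[...,2]>.13)&(P[...,2]<.16)&(abs(P[...,0]-.55)<.015)&(abs(P[...,1]+.0755)<.015); print('drill10 top',P[m].mean(0),P[m][:,2].max(),m.sum())
o=np.zeros((600,800,3),np.uint8); o[:400,:640]=c['color']; o[300:600,480:780]=cv2.resize(s['color'][190:290,220:320],(300,300),interpolation=cv2.INTER_CUBIC)
cv2.imwrite('pics/w8c.png',o[:,:,::-1])
E
```

```text
t 10.5 pos [ 0.5497 -0.0733  0.1894] rot [-3.1284 -0.0296  1.6184] zlean [-0.0146  0.0289 -0.9995] F [0.3 0.1 0.8] w 0.0255
t 10.55 pos [ 0.5518 -0.0735  0.1931] rot [-3.1339 -0.028   1.6185] zlean [-0.009   0.0276 -0.9996] F [ 1.3 -1.   2.8] w 0.0256
((0.5248695611953735, -0.1617138385772705), (0.10038305819034576, 0.22092127799987793), 2.3679683208465576)
drill10 top [ 0.55410996 -0.07725319  0.14035535] 0.14483303855641436 256
```

View pics/w8c.png

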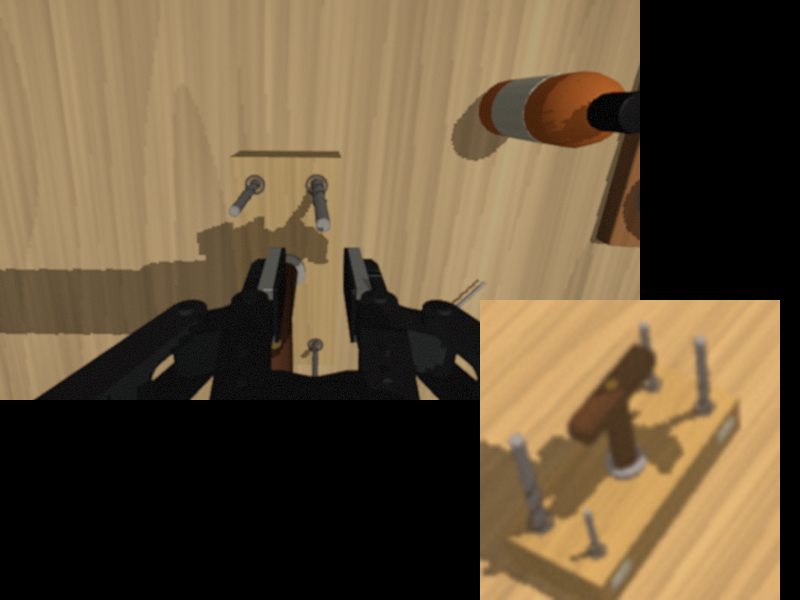

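The point is home, with the drill10 end at z ≈ 0.143, and all four drills are standing. Top and scene views show the caddy unmoved. Moving over the handle and opening.

Request:
step_arm(motion="-20 -7 -1 0 0; -25 -9 -1 0 -0.4; -25 -9 -1 0 -0.4; -14 -5 0 0 -0.4; 0 0 0 0 -0.4")

```text
clock: 11.1
tool_pos: [0.5254, -0.1601, 0.194]
tool_rot: [-3.136, -0.027, 1.622]
force: [0.9, 0.1, 0.4]
grip_width: 0.0598
```

```bash
python3 - <<'E'
from h import *
rel((.5248,-.1611,.118))
E
```

```text
t 11.1 pos [ 0.5254 -0.1601  0.194 ] rot [-3.136  -0.0274  1.6221] zlean [-0.007   0.0271 -0.9996] F [0.9 0.1 0.4] w 0.0598
tool-axes delta mm [-3.  -0.2 75.9]
```

Request:
step_arm(motion="-1 0 18 0 -0.4; -1 0 20 0 -0.4; -1 0 18 0 -0.4; 0 0 12 0 -0.4; 0 0 6 0 -0.4")

```text
clock: 11.6
tool_pos: [0.5273, -0.1569, 0.1192]
tool_rot: [-3.14, -0.028, 1.625]
force: [-1.1, -0.1, -0.0]
grip_width: 0.0592
```

```bash
python3 - <<'E'
from h import *
rel((.5248,-.1611,.118))
E
```

```text
t 11.6 pos [ 0.5273 -0.1569  0.1192] rot [-3.1401 -0.0281  1.6249] zlean [-0.003   0.028  -0.9996] F [-1.1 -0.1 -0. ] w 0.0592
tool-axes delta mm [-4.1 -2.8  1.1]
```

Request:
step_arm(motion="-3 -2 1 0.4 -0.4; -1 -1 0 0.3 -0.2; 0 0 0 0 0; 0 0 0 0 0.2; 0 0 0 0 0.3")

```text
clock: 12.1
tool_pos: [0.5257, -0.1603, 0.1196]
tool_rot: [3.141, -0.028, 1.613]
force: [0.2, 0.4, -0.9]
grip_width: 0.0302
```

```bash
python3 - <<'E'
from h import *
rel((.5248,-.1611,.118))
E
```

```text
t 12.1 pos [ 0.5257 -0.1603  0.1196] rot [ 3.1412 -0.0277  1.613 ] zlean [-8.000e-04  2.760e-02 -9.996e-01] F [ 0.2  0.4 -0.9] w 0.0302
tool-axes delta mm [-0.8 -0.9  1.6]
```

Very close. Closing on the grip.

Request:
step_arm(motion="-0.8 -0.8 1 0 0.4; 0 0 0 0 0.6; 0 0 0 0 1; 0 0 0 0 1; 0 0 0 0 1")

```text
clock: 12.6
tool_pos: [0.5255, -0.1613, 0.1193]
tool_rot: [3.14, -0.027, 1.613]
force: [0.4, 0.2, 0.4]
grip_width: 0.0221
```

```bash
python3 - <<'E'
from h import *
rel((.5248,-.1611,.118))
E
```

```text
t 12.6 pos [ 0.5255 -0.1613  0.1193] rot [ 3.1396 -0.027   1.613 ] zlean [ 9.000e-04  2.710e-02 -9.996e-01] F [0.4 0.2 0.4] w 0.0221
tool-axes delta mm [ 0.2 -0.7  1.3]
```

Request:
step_arm(motion="0 0 0 0 1; 0.1 0 -4 0 1; 0.2 0 -8 0 1; 0.3 0 -10 0 1; 0.3 0 -10 0 1")

```text
clock: 13.1
tool_pos: [0.521, -0.1603, 0.1484]
tool_rot: [-3.133, -0.031, 1.613]
force: [0.4, 0.2, -6.2]
grip_width: 0.0222
```

```bash
python3 - <<'E'
from h import *
st()
E
```

```text
t 13.1 pos [ 0.521  -0.1603  0.1484] rot [-3.1333 -0.0314  1.6129] zlean [-0.0096  0.031  -0.9995] F [ 0.4  0.2 -6.2] w 0.0222
```

Request:
step_arm(motion="0.3 1 -13 0 1; 0.3 1 -14 0 1; 0.3 1 -14 0 1; 0.3 1 -14 0 1; 0.2 0.5 -10 0 1")

```text
clock: 13.6
tool_pos: [0.527, -0.1608, 0.2206]
tool_rot: [-3.136, -0.03, 1.613]
force: [0.0, 0.1, -5.3]
grip_width: 0.0223
```

```bash
python3 - <<'E'
from h import *
st()
E
```

```text
t 13.6 pos [ 0.527  -0.1608  0.2206] rot [-3.1355 -0.0302  1.6131] zlean [-0.0073  0.0299 -0.9995] F [ 0.   0.1 -5.3] w 0.0223
```

Request:
step_arm(motion="0 0 0 0 1; 0 0 0 0 1; 0 0 0 0 1; 0 0 0 0 1; 0 0 0 0 1")

```text
clock: 14.1
tool_pos: [0.5272, -0.1607, 0.2212]
tool_rot: [-3.136, -0.03, 1.613]
force: [0.2, -0.3, -6.5]
grip_width: 0.0223
```

```bash
python3 - <<'E'
from h import *
st(); c=cap('wrist','w9'); s=cap('scene','s9'); t=cap('top','t9'); st(); print(env.observe()['joint_vel'].round(3))
for nm,c1 in (('w',c),('s',s)):
    P=cloud(c1); m=(P[...,2]>.13)&(P[...,2]<.16)&(abs(P[...,0]-.53)<.06)&(abs(P[...,1]+.16)<.125); k=P[m]
    for _ in range(4):
        co=np.linalg.lstsq(np.c_[k[:,:2]-[.525,-.16],np.ones(len(k))],k[:,2],rcond=None)[0]
        res=k[:,2]-np.c_[k[:,:2]-[.525,-.16],np.ones(len(k))]@co; k=k[abs(res)<2*res.std()+.0005]
    print(nm,'top plane slopes x,y deg',np.degrees(co[:2]).round(2),'underside z',(co[2]-.045).round(4),len(k))
o=np.zeros((600,800,3),np.uint8)
o[:300,:480]=cv2.resize(c['color'],(480,300)); o[:300,490:790]=cv2.resize(s['color'][150:250,220:320],(300,300),interpolation=cv2.INTER_CUBIC)
o[300:600,:480]=cv2.resize(t['color'],(480,300))
o[300:,490:790]=cv2.resize(s['color'][100:400,100:400],(300,300))
cv2.imwrite('pics/w9c.png',o[:,:,::-1])
E
```

```text
t 14.1 pos [ 0.5272 -0.1607  0.2212] rot [-3.1358 -0.03    1.6133] zlean [-0.007   0.0297 -0.9995] F [ 0.2 -0.3 -6.5] w 0.0223
t 14.25 pos [ 0.5273 -0.1608  0.2214] rot [-3.1362 -0.0299  1.6132] zlean [-0.0067  0.0296 -0.9995] F [-0.5  0.2 -6.7] w 0.0225
[ 0.002 -0.002  0.    -0.005  0.     0.    -0.001]
w top plane slopes x,y deg [-0.33  0.12] underside z 0.102 24873
s top plane slopes x,y deg [-0.49  0.12] underside z 0.1022 2452
```

View pics/w9c.png

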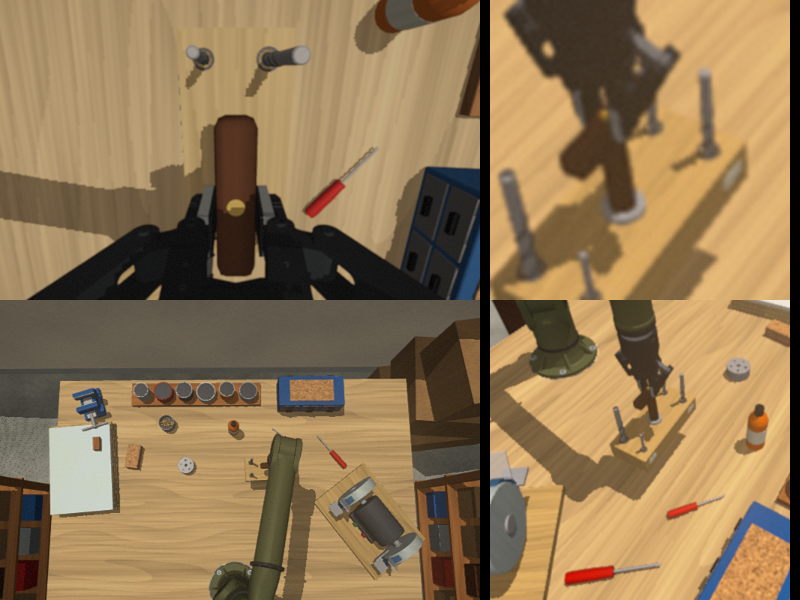

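The caddy is level within 0.5°, its underside is at 0.102 m, and all four drills are standing. Nothing else looks moved. Handing in.

```bash
python3 - <<'E'
from h import *
print(env.hand_in()); st()
E
```

```text
the job is handed in; nothing more can be done
None
the job is handed in; nothing more can be done
```

The 10 mm drill is in the empty hole of the caddy. I then gripped the caddy by its cross grip, lifted it straight up and handed the job in while still holding it. No verdict was reported.

- **Drill:** it met about 6.5 N of resistance at the predicted depth. After release its shank end measured about 143 mm above the bench, which matches fully home.
- **Caddy:** about 0.15 s before hand-in, the wrist and scene cameras both put its underside at 102 mm. They disagreed slightly on tilt, 0.35° against 0.5°. The arm was nearly still, and the force of about 6.7 N fits the loaded caddy's weight.
- **Other things:** all four drills were standing in their holes in the last pictures. The rest of the bench looked unmoved by eye; I measured no positions after the lift.
- **Flaws:** the tool built up a lean of about 1.7° along the handle during the moves. I could not command that out, but the caddy hung level anyway. The gripper also reads 2–3 mm low on known widths: 7 mm on the 10 mm drill and 22 mm on the 24 mm grip.
- **Time:** 14.3 s of the 64 s allowed.

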